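# Check the linear gauge at its set mark

## Task

On the readout box press the round key, then the square key, then the long bar key, one at a time and each fully down. Then take the upright grip of the gauge arm so that your fingers squeeze its side lock button in, draw the telescoping arm out along the scale until its pointer lines up with the set-mark rider, and finish holding it still there with the button squeezed (the spring would pull it back, so do not let go). Leave the small things lying around where they are.

Things in the scene. Friction and masses are not known exactly. Their poses are not given: they have to be found in the camera images.
- gauge: Bench gauge, fixed: aluminium base plate 62 (x) x 260 (y) x 12 mm, grey guide housing on its +y half (42 wide, 58 high), from which a steel bar with an upright grip slides along the gauge's own -y. Origin: underside, below the grip's home centre. Own -x is the front, with a white scale (lines every 5 mm). Dark latch bracket (z 37 to 55) on the front, x -40 to -27, y 26 to -27 mm. Yaw varies.
- reach_arm (a joint): Extension of the telescoping arm, m: 0 = home, grows along the gauge's -y, end stop 0.105. A return spring pulls home with 1.6 N at 0 rising to 5.8 N at the end stop. At home the lock button's tooth stands behind the fixed latch bracket's hook: the arm gives about 4 mm, no more, until the button is squeezed in. Once drawn out only your hand holds it.
- lock_button (a joint): Travel of the lock button, m: 0 = out, 0.006 = fully in. It slides along the gauge's +x into the front of the grip; 3.2 N to start, 8 N fully in; the arm is free from about 0.0045. It springs out when let go.
- grip (a point): Where to pinch the upright grip: 87 mm above the worktop, the middle of the squeezed width. The grip is grey, 26 mm along y, top 112 mm; along the gauge's x it is 34 mm thick with the button out, 28 mm in. Black button on the front: 20 (y) x 36 (z 69 to 105) mm. Close the fingers along the gauge's x, from above, about 40 N, tips 65 mm or more above the worktop (latch below).
- pointer (a point): Tip of the thin steel pointer on the foot of the sliding arm, 16.5 mm above the worktop, 44 mm in front (-x) of the grip's centre line; moves with the arm. Its axes are the gauge's.
- set_mark (a point): Line of the set-mark rider: dark steel block 12 x 10 x 22 mm with a thin upright blade (top 37 mm), fixed beside the front edge of the scale, 40 to 85 mm beyond the pointer's home. The point is on the block's inner face at pointer height. Pointer at the mark = same y in the gauge's frame. Axes as the gauge's.
- console: Readout box, fixed: white, 85 (x) x 170 (y) x 34 mm, with a raised display ridge at the back (top 60 mm). Origin: centre of the underside; front is -x. Three grey keys stand in a row along its y, 18 mm in front of the centre, 52 mm apart, in an order that varies.
- key_round (a joint): Travel of the round key in m: 0 = up, 0.006 = fully down; counts as pressed beyond 0.004. Spring: 2 N to start, 5 N fully down.
- key_square (a joint): Travel of the square key in m: 0 = up, 0.006 = fully down; counts as pressed beyond 0.004. Spring: 2 N to start, 5 N fully down.
- key_bar (a joint): Travel of the long bar key in m: 0 = up, 0.006 = fully down; counts as pressed beyond 0.004. Spring: 2 N to start, 5 N fully down.
- key_round_top (a point): Centre of the top of the round key (26 mm diameter), 50 mm above the worktop when up; pressed straight down.
- key_square_top (a point): Centre of the top of the square key (24 x 24 mm), 50 mm above the worktop when up; pressed straight down.
- key_bar_top (a point): Centre of the top of the long bar key (13 x 40 mm, long along the console's y), 50 mm above the worktop when up; pressed straight down.
- petri_1: Bystander: petri dish, 59 mm diameter, 30 mm high, origin under its centre. Leave alone.
- tape_roll: Bystander: tape roll lying flat, 62 mm diameter, 13 mm high. Leave alone.
- lancet_box: Bystander: small carton 44 x 60 x 46 mm to the right of the readout box. Leave alone.

How it is judged:
On the way, in this order (a step that is already met when the one before it is completed fails the run):
1. the round key is pressed down, the other two up (value of joint key_round above 0.004 m and value of joint each of key_square, key_bar below 0.002 m), for 0.05 s.
2. the square key is pressed down, the other two up (value of joint key_square above 0.004 m and value of joint each of key_round, key_bar below 0.002 m), for 0.05 s.
3. the long bar key is pressed down, the other two up (value of joint key_bar above 0.004 m and value of joint each of key_round, key_square below 0.002 m), for 0.05 s.
4. the lock button is squeezed in with the arm at home (value of joint lock_button above 0.0045 m and value of joint reach_arm below 0.006 m), for 0.1 s.
5. the arm is drawn out 20 mm or more (value of joint reach_arm above 0.02 m), for 0.1 s.
At the end, for the whole second after the job is handed in: The pointer is within 4 mm of the set mark along the gauge's y, at rest (under 10 mm/s), the fingers hold the grip (over 3 N) with the lock button squeezed in (over 4 mm), and all three keys are up (y of pointer in the frame of set_mark between -0.004 and 0.004 m and value of joint lock_button above 0.004 m and contact force between the fingers and gauge above 3 N and velocity of joint reach_arm between -0.01 and 0.01 m/s and value of joint each of key_round, key_square, key_bar below 0.002 m); the arm keeps its last pose, push and grip.
It fails at once if two keys are pressed at once (value of joint each of key_round, key_square above 0.004 m or value of joint each of key_round, key_bar above 0.004 m or value of joint each of key_square, key_bar above 0.004 m).
It fails at once if the petri_1 is moved more than 15 mm (distance of petri_1 from where it was at the start of the episode above 0.015 m).
It fails at once if the tape_roll is moved more than 15 mm (distance of tape_roll from where it was at the start of the episode above 0.015 m).
It fails at once if the lancet_box is moved more than 15 mm (distance of lancet_box from where it was at the start of the episode above 0.015 m).
It also fails if it takes over 54 s, if anything falls off the work surface, if the arm or the gripper's body presses on something with over 40 N, if the wrist force passes 120 N, or if a joint passes its speed limit or range.

## Robot

A 7-joint arm with a two-finger parallel gripper is mounted at the origin on the work surface; the furniture and walls round the work are solid. World frame = base frame: x ahead of the robot, y to its left, z up, the work surface at z = 0. Lengths are in m, angles in rad, forces in N, time in s.
With the tool pointing down it reaches from about 0.425 to 0.925 m from the base axis. Payload 6.8 kg.
Tool frame: the origin (TCP) lies on the centre line of the jaws, within the pads' length; the fingertips stand 8 mm ahead of it and the grasp point (between the pads) lies 11 mm behind it (bot.tips_ahead is the distance from the TCP to the fingertips, in m); z points along the fingers, y is the line along which they close (so a half turn about z gives the same grasp; the last joint's range is limited). The gripper opens to 85 mm and grips with 20 to 120 N. Pads are 22 mm wide; open, the fingers measure 114 mm over their backs; the gripper's body (76 mm by 85 mm) begins 54 mm behind the grasp point. The pads swing forward as they close: fully open they stand 13 mm farther back than shut.
Start: joints at [1.007, 0.477, 0.022, 1.555, -0.011, 1.109, -0.083], TCP at [0.297, -0.606, 0.239] pointing down, gripper open.
Joint ranges: [-2.96, 2.96], [-0.34, 2.1], [-1.41, 1.46], [0.24, 2.44], [-1.37, 4.51], [0.17, 1.92], [-2.96, 2.96]. Speed limits (rad/s): [2.39, 2.39, 3.14, 3.14, 3.14, 3.14, 3.14].

## Interface

Orientations are given as a unit quaternion [w, x, y, z].
In Python, from station import bot gives the robot as it stands.
- The arm moves only by the tool send_rows, never from a script. Its argument "deltas" is text: rows parted by semicolons, each of 4 numbers parted by spaces: the shift along the tool's x, y, z in m, then the turn about the tool's z in degrees. In form: x y z spin; .... A call has 1 to 5 rows; each row is the pose to reach, as a shift and turn from the pose commanded when the call began, along the tool's axes at that moment; what a row does not reach only later rows make up. A row lasts 1/10 s, in which the tool goes at most 50 mm and 8.59 degrees, less where a joint would pass 70% of its speed; a pose out of reach is approached as far as the arm can. A call with a gripper value outside its range is refused whole. "claw" is the opening, from 0 (shut) to 1 (fully open), set as the call begins (left out, the last holds). The fingers move at their own pace and stop on an object; "force" is the grip in N (left out, the last holds). Time passes only in rows, so rows that repeat a pose let the fingers close. It gives the time, the measured TCP pose, the force, the opening and the grip force at its end, in the units of the state.
- bot.get_obs(): the state, without advancing time (a new reading comes with each control period).
- bot.read_camera(name): name is "scene" or "side" or "wrist"; returns a dict with "img" (420x560x3 uint8, red, green, blue), "depth" (420x560 float32, m along the optical axis (not along the pixel's ray), 0 where there is no reading), "fx", "fy", "cx", "cy" (pixels), "camera_from_world" (4x4, takes a point from world to camera coordinates). Camera axes: x right, y up, looking along -z (the intrinsics and any distortion apply to the point x, -y, -z); pixel columns grow to the right and rows downward; lengths in m; the calibration is good to about 2 mm. A picture is of the moment at which its call begins.
- bot.hand_in(): hands the job in; it is judged then, once.
Trained networks look in a picture, given as the dict that the camera call returned (one of the last four; its "shot" number tells which), for a name from the list of things; names that differ only in an ending like _2 or _b are one class to them, and where a whole thing is asked for, a point or a joint stands for the part that bears it (a point fixed in the world has none). Each returns a list of dicts, best first, with "confidence" (0 to 1); they miss things now and then, are a little off and sometimes report something else, mostly with a low value. They report only what shows in the picture. A call takes as long as a camera call.
- bot.masks_of(picture, query): "mask" (420x560 bool, what is visible of it).
- bot.landmark_of(picture, query): "xyz" ([x, y, z] in m, in world coordinates, good to about 4 mm: a listed point, or the origin of a listed thing).
The state is a dict: "t": time; "q": joint angles; "joint_vel": joint speeds; "joint_torque": joint torques, N m; "eef_pos": TCP position; "tool_rot": TCP orientation; "contact_force": force on the tool from outside, world axes, zero at the start; "torque": the same for the moment, N m; "gripper_width": opening from 0.0 (shut) to 1.0 (fully open); "grasp_force": force on a finger pad.
Only numpy, scipy, OpenCV 4.12 (cv2) and the standard library are available. Lean on these libraries where they do the work, as an engineer would, in place of code of your own. Each camera call takes 0.05 s, during which the arm holds its last target. There are 200 camera calls.

## Working session

There is one attempt and no reset: what is moved stays moved. The work goes in short steps, Python scripts to look and compute and a tool call to move; the robot and the scene stay as the last step left them, time stands still between calls to the robot, and variables do not carry over. Pictures are saved under pics/ and viewed, at most 10 in all, crops included, and the job is handed in when it is done.

Besides the shell and the picture viewer there is one more tool, called after "Call:" by a JSON object that holds its "name" and its "arguments". send_rows: Moves the arm, as the interface text tells. Its arguments: {"type":"object","properties":{"deltas":{"type":"string"},"claw":{"type":"number"},"force":{"type":"number"}},"required":["deltas"]}

```bash
mkdir -p pics; python3 - <<'E'
from station import bot
import cv2,numpy as np
o=bot.get_obs();print(o['t'],o['eef_pos'],o['tool_rot'],bot.tips_ahead)
ims=[]
for n in ["scene","side"]:
    p=bot.read_camera(n);ims.append(p['img'])
    for q in ["key_round_top","key_square_top","key_bar_top","grip","pointer","set_mark","gauge","console","petri_1","tape_roll","lancet_box"]:
        print(n,q,[(np.round(d['xyz'],4).tolist(),round(d['confidence'],2)) for d in bot.landmark_of(p,q)[:2]])
    cv2.imwrite(f'pics/{n}1.png',p['img'][...,::-1])
print(bot.get_obs()['t'])
E
```

```text
0.0 [ 0.29687465 -0.60556435  0.23831224] [-8.62689969e-04  9.74138723e-01  2.25948955e-01 -2.72055569e-04] 0.008
scene key_round_top [([0.5516, 0.0035, 0.0491], 0.59)]
scene key_square_top []
scene key_bar_top [([0.5564, 0.0536, 0.0523], 0.63)]
scene grip [([0.4542, -0.0558, 0.0893], 0.95), ([0.5558, 0.055, 0.0508], 0.73)]
scene pointer [([0.4166, -0.0501, 0.0189], 0.73), ([0.3717, -0.2915, -0.0039], 0.26)]
scene set_mark [([0.3964, -0.0909, 0.0173], 0.57), ([0.5448, -0.0517, 0.0474], 0.36)]
scene gauge [([0.4525, -0.0543, -0.0026], 0.63), ([0.5474, -0.0525, 0.051], 0.24)]
scene console [([0.5668, -0.0009, -0.0014], 0.66)]
scene petri_1 [([0.5156, -0.2769, 0.0011], 0.58), ([0.5507, 0.0019, 0.0498], 0.22)]
scene tape_roll [([0.3708, -0.2911, -0.0064], 0.9), ([0.5155, -0.2763, 0.0041], 0.33)]
scene lancet_box [([0.5843, -0.235, -0.0017], 0.67)]
side key_round_top [([0.5507, -0.0023, 0.0502], 0.62)]
side key_square_top [([0.5454, -0.0541, 0.0501], 0.5)]
side key_bar_top [([0.5516, 0.0534, 0.0525], 0.57)]
side grip [([0.4542, -0.0535, 0.0859], 0.97)]
side pointer [([0.4109, -0.0498, 0.0158], 0.83)]
side set_mark [([0.4008, -0.0882, 0.0157], 0.61)]
side gauge [([0.4561, -0.0545, -0.0012], 0.9)]
side console [([0.5677, 0.0008, -0.0005], 0.87)]
side petri_1 [([0.5186, -0.2796, -0.0023], 0.68), ([0.5518, 0.0004, 0.0501], 0.56)]
side tape_roll [([0.3715, -0.2926, 0.0008], 0.75), ([0.5816, -0.2347, -0.0038], 0.22)]
side lancet_box [([0.5821, -0.2368, -0.003], 0.77)]
1.2
```

View pics/scene1.png

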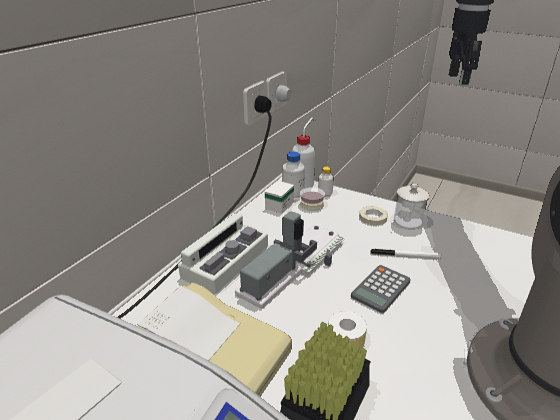

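View pics/side1.png

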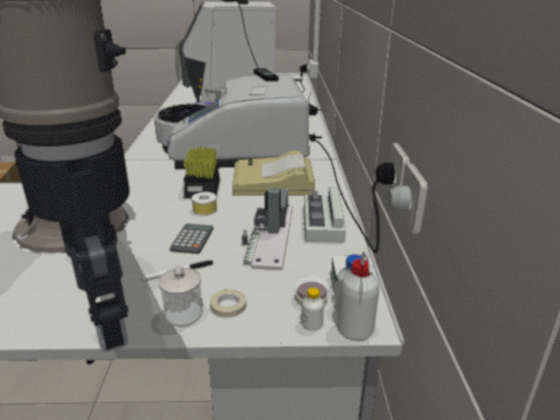

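Call:
{"name": "send_rows", "arguments": {"deltas": "0.40 -0.42 -0.03 0;0.40 -0.42 -0.03 0;0.40 -0.42 -0.03 0;0.40 -0.42 -0.03 0;0.40 -0.42 -0.03 0", "claw": 0}}

```text
t: 1.7
eef_pos: [0.3725, -0.3661, 0.2525]
tool_rot: [0.0, 0.974, 0.226, 0.0]
contact_force: [2.1, -0.1, 0.1]
gripper_width: 0.143
grasp_force: 0.0
```

```bash
cat > h.py <<'E'
from station import bot
import numpy as np
from scipy.spatial.transform import Rotation as R
def go(x,y,z,yaw=None):
    """deltas (tool axes) from measured pose to world TCP x,y,z, yaw=angle of tool y in deg (mod 180)"""
    o=bot.get_obs();w,a,b,c=o['tool_rot'];M=R.from_quat([a,b,c,w]).as_matrix()
    d=M.T@(np.array([x,y,z])-o['eef_pos'])
    cur=np.degrees(np.arctan2(M[1,1],M[0,1])); s=0
    if yaw is not None: s=-((yaw-cur+90)%180-90)
    print('t',round(o['t'],2),'pos',np.round(o['eef_pos'],4),'yaw',round(cur,2),'q7',np.round(o['q'][6],2),'F',np.round(o['contact_force'],1),'delta',np.round(d,4),'spin',round(s,2))
E
python3 -c "
from h import *
go(.47,-.05,.27,-7)"
```

```text
t 1.7 pos [ 0.3725 -0.3661  0.2525] yaw -63.89 q7 -0.48 F [ 2.1 -0.1  0.1] delta [ 0.2266 -0.2409 -0.0176] spin -56.89
```

Call:
{"name": "send_rows", "arguments": {"deltas": "0.227 -0.241 -0.018 -57;0.227 -0.241 -0.018 -57;0.227 -0.241 -0.018 -57;0.227 -0.241 -0.018 -57;0.227 -0.241 -0.018 -57"}}

```text
t: 2.2
eef_pos: [0.4462, -0.1276, 0.2664]
tool_rot: [0.001, 0.822, 0.569, 0.0]
contact_force: [1.1, 0.5, -0.1]
gripper_width: 0.003
grasp_force: 0.0
```

```bash
python3 -c "
from h import *
go(.47,-.05,.27,-7)"
```

```text
t 2.2 pos [ 0.4462 -0.1276  0.2664] yaw -20.57 q7 -0.26 F [ 1.1  0.5 -0.1] delta [ 0.081  -0.005  -0.0037] spin -13.57
```

Call:
{"name": "send_rows", "arguments": {"deltas": "0.088 0.014 -0.004 -13.5;0.088 0.014 -0.004 -13.5;0.088 0.014 -0.004 -13.5;0.088 0.014 -0.004 -13.5"}}

```text
t: 2.6
eef_pos: [0.4905, -0.0517, 0.2698]
tool_rot: [-0.0, 0.751, 0.66, -0.0]
contact_force: [0.1, -1.2, 0.2]
gripper_width: -0.002
grasp_force: 0.0
```

```bash
python3 - <<'E'
from h import *
import cv2
p=bot.read_camera("wrist")
for q in ["key_round_top","key_square_top","key_bar_top","grip","pointer","set_mark","gauge","console"]:
    print(q,[(np.round(d['xyz'],4).tolist(),round(d['confidence'],2)) for d in bot.landmark_of(p,q)[:2]])
cv2.imwrite('pics/w1.png',p['img'][...,::-1])
np.savez('w1.npz',**{k:np.array(v) for k,v in p.items()})
print(np.round(np.linalg.inv(p['camera_from_world']),3),p['fx'],p['cx'],p['cy'],p.keys())
go(.49,-.05,.27,-7)
E
```

```text
key_round_top [([0.5516, 0.001, 0.0509], 0.65)]
key_square_top [([0.5482, -0.0478, 0.0507], 0.73)]
key_bar_top [([0.5534, 0.0553, 0.0497], 0.64), ([0.4566, -0.0531, 0.0826], 0.59)]
grip [([0.4566, -0.0508, 0.085], 0.71), ([0.4566, -0.0564, -0.0037], 0.43)]
pointer [([0.4111, -0.0464, 0.0157], 0.67)]
set_mark [([0.4013, -0.0903, 0.0137], 0.53)]
gauge [([0.4572, -0.0564, -0.0014], 0.75)]
console [([0.566, 0.0014, 0.0007], 0.78)]
[[ 0.992  0.121  0.037  0.501]
 [-0.127  0.949  0.29   0.023]
 [ 0.001 -0.292  0.956  0.404]
 [ 0.     0.     0.     1.   ]] 294.5414236046075 278.3418540456868 213.10296356533718 dict_keys(['img', 'depth', 'fx', 'fy', 'cx', 'cy', 'camera_from_world', 'shot'])
t 3.05 pos [ 0.4902 -0.0528  0.2698] yaw -7.48 q7 -0.23 F [ 0.4  0.4 -0.9] delta [ 0.0028 -0.0006 -0.0002] spin -0.48
```

View pics/w1.png

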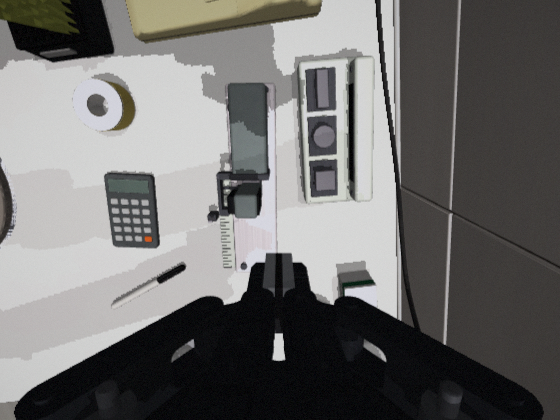

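```bash
cat >> h.py <<'E'
def cloud(p):
    d=p['depth'];v,u=np.mgrid[:420,:560]
    c=np.stack([(u-p['cx'])/p['fx']*d,-(v-p['cy'])/p['fy']*d,-d,np.ones_like(d)],-1)
    return (c@np.linalg.inv(p['camera_from_world']).T)[...,:3]
def rect(P,m,n):
    import cv2
    Q=(P[m][:,:2]*1000).astype(np.float32)
    print(n,len(Q),'z',np.round(np.median(P[m][:,2]),4) if len(Q) else '', [np.round(a,1) for a in cv2.minAreaRect(Q)] if len(Q)>5 else '')
E
python3 - <<'E'
from h import *
p=np.load('w1.npz');P=cloud(p)
x,y,z=P[...,0],P[...,1],P[...,2]
b=lambda x0,x1,y0,y1,z0,z1:(x>x0)&(x<x1)&(y>y0)&(y<y1)&(z>z0)&(z<z1)
rect(P,b(.42,.51,-.02,.13,.052,.064),'housing')
rect(P,b(.42,.51,-.1,-.01,.105,.118),'griptop')
rect(P,b(.38,.415,-.12,-.06,.012,.04),'rider')
rect(P,b(.38,.415,-.12,-.06,.018,.026),'riderblock')
rect(P,b(.53,.57,-.08,.08,.047,.055),'keys')
E
```

```text
housing 3029 z 0.0575 [array([466.3,  23.7]), array([91.6, 42. ]), np.float64(83.2)]
griptop 624 z 0.1111 [array([454.4, -54.5]), array([26.2, 32.9]), np.float64(82.0)]
rider 141 z 0.0171 [array([402.2, -94.7]), array([25.1, 50.7]), np.float64(0.6)]
riderblock 47 z 0.0212 [array([395.8, -88.2]), array([ 9.1, 11.2]), np.float64(78.3)]
keys 1214 z 0.0496 [array([552. ,   5.1]), array([135.7,  24.6]), np.float64(87.3)]
```

```bash
python3 -c "
from h import *
go(.5512,.0005,.075,-6.8)"
```

```text
t 3.05 pos [ 0.4902 -0.0528  0.2698] yaw -7.48 q7 -0.23 F [ 0.4  0.4 -0.9] delta [0.0608 0.0535 0.1948] spin -0.68
```

Call:
{"name": "send_rows", "arguments": {"deltas": "0.030 0.027 0.02 -0.6;0.061 0.0535 0.06 -0.6;0.061 0.0535 0.11 -0.6;0.061 0.0535 0.155 -0.6;0.061 0.0535 0.19 -0.6"}}

```text
t: 3.55
eef_pos: [0.55, 0.0013, 0.0767]
tool_rot: [-0.001, 0.748, 0.664, -0.001]
contact_force: [0.1, -1.2, -0.0]
gripper_width: -0.009
grasp_force: 0.0
```

```bash
python3 -c "
from h import *
go(.5512,.0005,.052,-6.8)"
```

```text
t 3.55 pos [0.55   0.0013 0.0767] yaw -6.79 q7 -0.49 F [ 0.1 -1.2 -0. ] delta [-0.0007  0.0014  0.0247] spin 0.01
```

Call:
{"name": "send_rows", "arguments": {"deltas": "0 0.001 0.010 0;0 0.001 0.018 0;0 0.001 0.023 0;0 0.001 0.025 0;0 0.001 0.025 0"}}

```text
t: 4.05
eef_pos: [0.5535, 0.0012, 0.0563]
tool_rot: [0.001, 0.748, 0.664, 0.001]
contact_force: [0.9, -0.1, 3.6]
gripper_width: 0.001
grasp_force: 1.4
```

```bash
python3 -c "
from h import *
go(.5512,.0005,.052,-6.8)"
```

```text
t 4.05 pos [0.5535 0.0012 0.0563] yaw -6.83 q7 -0.51 F [ 0.9 -0.1  3.6] delta [-0.001  -0.0022  0.0042] spin -0.03
```

Call:
{"name": "send_rows", "arguments": {"deltas": "0 0 0.003 0;0 0 0.0045 0;0 0 0.0045 0"}}

```text
t: 4.35
eef_pos: [0.5535, 0.0012, 0.052]
tool_rot: [0.001, 0.748, 0.664, 0.001]
contact_force: [-2.7, -1.3, 13.2]
gripper_width: -0.001
grasp_force: 6.6
```

Call:
{"name": "send_rows", "arguments": {"deltas": "0 0 0 0;0 0 -0.03 0;-0.026 0.001 -0.03 0;-0.052 0.001 -0.03 0;-0.052 0.001 -0.03 0"}}

```text
t: 4.85
eef_pos: [0.5464, -0.0553, 0.0803]
tool_rot: [0.001, 0.75, 0.662, -0.001]
contact_force: [-0.5, -1.4, 0.2]
gripper_width: 0.005
grasp_force: 0.0
```

Call:
{"name": "send_rows", "arguments": {"deltas": "0 0 0.015 0;0 0 0.024 0;0 0 0.029 0;0 0 0.030 0;0 0 0.030 0"}}

```text
t: 5.35
eef_pos: [0.547, -0.0497, 0.0518]
tool_rot: [0.0, 0.747, 0.664, -0.001]
contact_force: [-8.8, -1.0, 26.4]
gripper_width: -0.002
grasp_force: 13.1
```

Call:
{"name": "send_rows", "arguments": {"deltas": "0 0 -0.03 0;0.04 -0.003 -0.03 0;0.08 -0.006 -0.03 0;0.104 -0.007 -0.03 0;0.104 -0.007 -0.03 0"}}

```text
t: 5.85
eef_pos: [0.5521, 0.06, 0.0799]
tool_rot: [-0.001, 0.745, 0.667, 0.001]
contact_force: [-1.0, -0.2, 0.0]
gripper_width: -0.002
grasp_force: 0.0
```

Call:
{"name": "send_rows", "arguments": {"deltas": "0 0 0.015 0;0 0 0.024 0;0 0 0.0285 0;0 0 0.0285 0;0 0 0.0285 0"}}

```text
t: 6.35
eef_pos: [0.5518, 0.0527, 0.052]
tool_rot: [-0.0, 0.748, 0.663, -0.001]
contact_force: [-5.8, 1.3, 14.7]
gripper_width: 0.001
grasp_force: 7.2
```

Call:
{"name": "send_rows", "arguments": {"deltas": "0 0 -0.04 0;0 0 -0.09 0;0 0 -0.138 0;-0.036 -0.025 -0.138 0;-0.072 -0.05 -0.138 0", "claw": 0.65, "force": 40}}

```text
t: 6.85
eef_pos: [0.4946, -0.0132, 0.1905]
tool_rot: [0.001, 0.748, 0.664, 0.001]
contact_force: [1.1, -1.0, -0.1]
gripper_width: 0.651
grasp_force: 0.0
```

Call:
{"name": "send_rows", "arguments": {"deltas": "-0.035 -0.025 0 0;-0.045 -0.0325 0 0;-0.045 -0.0325 0 0"}}

```text
t: 7.15
eef_pos: [0.4549, -0.0556, 0.189]
tool_rot: [-0.0, 0.75, 0.662, -0.001]
contact_force: [0.8, -0.3, 0.5]
gripper_width: 0.645
grasp_force: 0.0
```

```bash
python3 - <<'E'
from h import *
import cv2
go(.456,-.054,.19,-6.8)
p=bot.read_camera("wrist")
for q in ["grip","pointer","set_mark","gauge"]:
    print(q,[(np.round(d['xyz'],4).tolist(),round(d['confidence'],2)) for d in bot.landmark_of(p,q)[:2]])
cv2.imwrite('pics/w2.png',p['img'][...,::-1])
P=cloud(p)
x,y,z=P[...,0],P[...,1],P[...,2]
b=lambda x0,x1,y0,y1,z0,z1:(x>x0)&(x<x1)&(y>y0)&(y<y1)&(z>z0)&(z<z1)
rect(P,b(.42,.51,-.02,.13,.052,.064),'housing')
rect(P,b(.42,.51,-.1,-.01,.108,.118),'griptop')
rect(P,b(.38,.405,-.11,-.07,.018,.026),'riderblock')
rect(P,b(.38,.415,-.12,-.06,.03,.04),'blade')
E
```

```text
t 7.15 pos [ 0.4549 -0.0556  0.189 ] yaw -7.11 q7 -0.26 F [ 0.8 -0.3  0.5] delta [ 0.0017  0.0009 -0.001 ] spin -0.31
grip [([0.4542, -0.0541, 0.0837], 0.76), ([0.5511, 0.0009, 0.049], 0.47)]
pointer [([0.4159, -0.0467, 0.0153], 0.91)]
set_mark [([0.4005, -0.0896, 0.0165], 0.56), ([0.553, -0.0019, 0.0472], 0.26)]
gauge [([0.456, -0.053, -0.0033], 0.79)]
housing 5287 z 0.0575 [array([466.1,  23.7]), array([91.1, 42. ]), np.float64(83.3)]
griptop 972 z 0.1113 [array([456.6, -54.3]), array([25.5, 23.3]), np.float64(83.8)]
riderblock 75 z 0.0213 [array([395.2, -88.5]), array([ 9.8, 10.9]), np.float64(82.2)]
blade 24 z 0.036 [array([396.3, -88.7]), array([2.3, 5.6]), np.float64(82.7)]
```

View pics/w2.png

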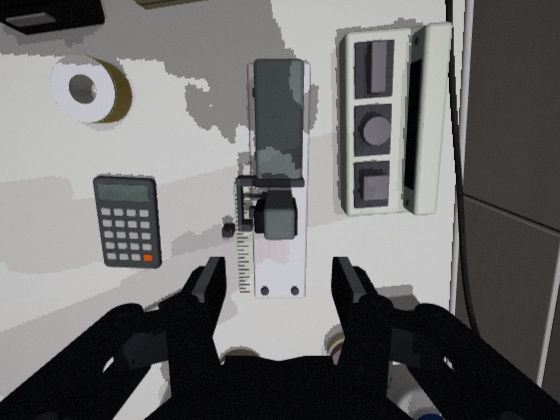

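Call:
{"name": "send_rows", "arguments": {"deltas": "0.001 0.001 0.03 0;0.001 0.001 0.06 0;0.001 0.001 0.09 0;0.001 0.001 0.105 0;0.001 0.001 0.1125 0"}}

```text
t: 7.9
eef_pos: [0.4575, -0.0508, 0.0756]
tool_rot: [-0.001, 0.747, 0.665, -0.001]
contact_force: [0.2, 0.0, 0.1]
gripper_width: 0.649
grasp_force: 0.0
```

Call:
{"name": "send_rows", "arguments": {"deltas": "0 0 0 0;0 0 0 0;0 0 0 0;0 0 0 0;0 0 0 0", "claw": 0, "force": 40}}

```text
t: 8.4
eef_pos: [0.4566, -0.0517, 0.0777]
tool_rot: [-0.001, 0.748, 0.664, -0.001]
contact_force: [-5.4, 2.6, 5.5]
gripper_width: 0.3
grasp_force: 42.2
```

```bash
python3 -c "
from h import *
go(.456,-.054,.077,-6.8)
print(bot.get_obs()['gripper_width']*85,bot.get_obs()['grasp_force'])"
```

```text
t 8.4 pos [ 0.4566 -0.0517  0.0777] yaw -6.81 q7 -0.39 F [-5.4  2.6  5.5] delta [-0.0024 -0.0003  0.0007] spin -0.01
25.46865766773961 42.233437299728394
```

Call:
{"name": "send_rows", "arguments": {"deltas": "-0.002 0 0 0;-0.008 0 0 0;-0.016 0 0 0;-0.024 0 0 0;-0.030 0 0 0"}}

```text
t: 8.9
eef_pos: [0.453, -0.0816, 0.0777]
tool_rot: [-0.001, 0.748, 0.664, -0.001]
contact_force: [-4.5, 2.9, 5.0]
gripper_width: 0.304
grasp_force: 42.2
```

Call:
{"name": "send_rows", "arguments": {"deltas": "-0.005 0 0 0;-0.009 0 0 0;-0.011 0 0 0;-0.011 0 0 0;-0.011 0 0 0"}}

```text
t: 9.4
eef_pos: [0.4517, -0.0922, 0.0777]
tool_rot: [-0.001, 0.748, 0.664, -0.001]
contact_force: [-4.6, 2.8, 5.9]
gripper_width: 0.3
grasp_force: 42.2
```

```bash
python3 - <<'E'
from h import *
import cv2
go(.456,-.054,.077,-6.8)
o=bot.get_obs();print(o['gripper_width']*85,o['grasp_force'])
e=np.array([.118,.993])
for n in ["wrist","side","scene"]:
    p=bot.read_camera(n);cv2.imwrite(f'pics/{n}3.png',p['img'][...,::-1])
    for q in ["grip","pointer","set_mark"]:
        print(n,q,[(np.round(d['xyz'],4).tolist(),round(float(e@d['xyz'][:2]),4),round(d['confidence'],2)) for d in bot.landmark_of(p,q)[:2]])
    if n=="wrist":
        P=cloud(p);x,y,z=P[...,0],P[...,1],P[...,2]
        b=lambda x0,x1,y0,y1,z0,z1:(x>x0)&(x<x1)&(y>y0)&(y<y1)&(z>z0)&(z<z1)
        rect(P,b(.38,.405,-.11,-.07,.018,.026),'riderblock')
        c=cv2.resize(p['img'][150:330,130:370],None,fx=3,fy=3,interpolation=cv2.INTER_CUBIC);cv2.imwrite('pics/w3c.png',c[...,::-1])
E
```

```text
t 9.4 pos [ 0.4517 -0.0922  0.0777] yaw -6.81 q7 -0.29 F [-4.6  2.8  5.9] delta [ 0.0385 -0.0003  0.0007] spin -0.01
25.506993184226463 42.15906858444214
wrist grip [([0.4506, -0.0931, 0.0828], -0.0393, 0.84)]
wrist pointer [([0.4078, -0.091, 0.0181], -0.0422, 0.82), ([0.5499, -0.0518, 0.0513], 0.0135, 0.54)]
wrist set_mark [([0.3999, -0.0907, 0.0172], -0.0429, 0.59)]
riderblock 196 z 0.0213 [array([395.3, -88.2]), array([ 9.5, 11.9]), np.float64(83.5)]
side grip [([0.4514, -0.0934, 0.0866], -0.0395, 0.91), ([0.5834, -0.2361, -0.0032], -0.1656, 0.46)]
side pointer [([0.4088, -0.0895, 0.0153], -0.0406, 0.87), ([0.5548, -0.0011, 0.05], 0.0644, 0.35)]
side set_mark [([0.3986, -0.0885, 0.0176], -0.0408, 0.39)]
scene grip [([0.4481, -0.0947, 0.0867], -0.0412, 0.61), ([0.5853, -0.2331, -0.0006], -0.1624, 0.52)]
scene pointer [([0.4086, -0.0881, 0.0178], -0.0393, 0.58)]
scene set_mark [([0.3968, -0.0887, 0.0181], -0.0413, 0.4)]
```

View pics/w3c.png

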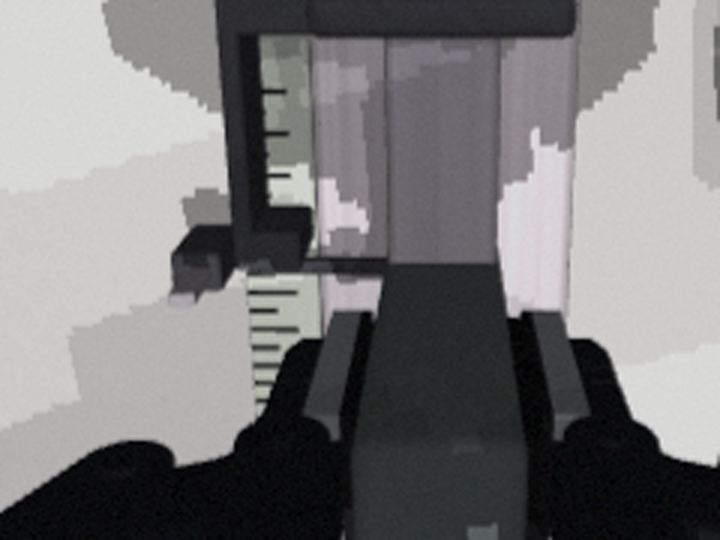

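Call:
{"name": "send_rows", "arguments": {"deltas": "-0.0007 0 0 0;-0.0007 0 0 0;-0.0007 0 0 0;-0.0007 0 0 0"}}

```text
t: 10.4
eef_pos: [0.4517, -0.0928, 0.0777]
tool_rot: [-0.001, 0.748, 0.664, -0.001]
contact_force: [-5.1, 4.2, 6.1]
gripper_width: 0.301
grasp_force: 42.2
```

```bash
python3 -c "
from station import bot
o=bot.get_obs();print(o['eef_pos'],o['grasp_force'],o['gripper_width'])
print(bot.hand_in())"
```

```text
[ 0.45166924 -0.09277352  0.07773037] 42.155799865722656 0.30060556088582613
the job is handed in; nothing more can be done
None
```

I pressed the round, square and bar keys in order, then squeezed the lock button, drew the arm out about 41 mm and held it there at 42 N; by my camera estimates the pointer is within about 1 mm of the set mark. I handed the job in at about 10.4 s; no verdict came back.

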